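Tip the carton into the frame and press the key

TASK

On the pharmacy bench, tip over the tall carton that stands on the grey board: push it high up with the fingertips, where it stands, without picking it up or sliding it along, so that it falls onto its broad side and lies wholly inside the black outlined rectangle. Then press the key on the board all the way down to record it, and let go. Leave the jar and the other things where they are.

Things in the scene. Friction and masses are not known exactly. Their poses are not given: they have to be found in the camera images.
- carton: tall white carton with a blue band, 36 mm thick (x), 70 wide (y), 120 tall (z), 80 to 170 g; stands on the grey board astride one short end of the black rectangle, a broad face turned to the rectangle's middle within 0.1 rad. Origin: centre of its underside. Pushed high it tips about its lower edge, falls by itself past about 0.3 rad, then covers the 120 mm ahead of that edge
- foot_l (a point): carton: point on its underside, middle of the thickness, at the +y side face (0, 35, 0 mm in its frame)
- foot_r (a point): carton: the same at the -y side face (0, -35, 0 mm)
- head_l (a point): carton: point on its top, middle of the thickness, at the +y side face (0, 35, 120 mm)
- head_r (a point): carton: the same at the -y side face (0, -35, 120 mm)
- frame (a point): centre of the black outlined rectangle on the grey board's upper face, 8 mm above the table; inside its flush outline it measures 170 mm along this frame's x and 116 mm along its y. The board (290 x 270 mm) is fixed and may be turned any way; the carton stands at the -x end
- key_top (a point): centre of the top of the black round push key (30 mm across, in a grey housing fixed on the board beside the +y long side of the rectangle, about 98 mm from its centre line); pressed straight down, springs back
- key (a joint): travel of the key: 0 up, 0.006 m fully down, where the spring takes 5 N
- jar: clear jar with a red lid and a paper label, 48 mm across, 75 mm tall, standing on the board beside the -y long side of the rectangle; not to be moved. Origin: centre of its underside
- small_carton: small white carton 30 x 50 x 70 mm standing on the table to the left of the board; not to be moved. Origin: centre of its underside
- mortar: white bowl, 110 mm across, 50 mm high, on the table to the right of the board; not to be moved. Origin: centre of its underside
There are look-alikes about, which are no part of the job. What is shaped like the carton but yellow is not meant.

How it is judged:
On the way, in this order (a step that is already met when the one before it is completed fails the run):
1. the carton has been tipped and lies at rest on a broad side, wholly inside the rectangle (x of foot_l in the frame of frame between -0.085 and 0.085 m and y of foot_l in the frame of frame between -0.058 and 0.058 m and x of foot_r in the frame of frame between -0.085 and 0.085 m and y of foot_r in the frame of frame between -0.058 and 0.058 m and x of head_l in the frame of frame between -0.085 and 0.085 m and y of head_l in the frame of frame between -0.058 and 0.058 m and x of head_r in the frame of frame between -0.085 and 0.085 m and y of head_r in the frame of frame between -0.058 and 0.058 m and angle between the x axis of carton and the z axis of frame, either way round below 0.08 rad and z of foot_l in the frame of frame below 0.024 m and linear speed of carton below 0.02 m/s and angular speed of carton below 0.1 rad/s), for 0.2 s.
2. the key is pressed all the way down (value of joint key above 0.0045 m), for 0.05 s.
At the end, for the whole second after the job is handed in: The carton lies flat (to 0.08 rad) on a broad side, at rest on the board, all its corners inside the black rectangle (170 x 116 mm), and the key, having been pressed at least 4.5 mm down after the carton came to rest there, is up again (below 1.5 mm) (all of step 1 and value of joint key below 0.0015 m); the robot touches nothing.
It fails at once if the carton is lifted clear of the board (whole foot end more than 15 mm above where it stands or lies) (z of each of foot_l, foot_r in the frame of frame above 0.033 m).
It fails at once if the carton is lifted or carried while still upright (foot more than 12 mm off the board) (angle between carton's own z axis and vertical below 0.25 rad and z of each of foot_l, foot_r in the frame of frame above 0.017 m).
It fails at once if the key is pressed before the carton lies down (value of joint key above 0.003 m and angle between carton's own z axis and vertical below 1.2 rad).
It fails at once if the carton is slid along by more than 30 mm while still upright (distance of carton from where it was at the start of the episode above 0.03 m and angle between carton's own z axis and vertical below 0.25 rad).
It fails at once if the jar, the small carton or the bowl is shifted by more than 20 mm (distance of any of jar, small_carton, mortar from where it was at the start of the episode above 0.02 m).
It also fails if it takes over 40 s, if anything falls off the work surface, if the arm or the gripper's body presses on something with over 40 N, if the wrist force passes 120 N, or if a joint passes its speed limit or range.

ROBOT

A 6-joint arm with a two-finger parallel gripper is mounted at the origin on the work surface. World frame = base frame: x ahead of the robot, y to its left, z up, the work surface at z = 0. Lengths are in m, angles in rad, forces in N, time in s.
With the tool pointing down it reaches from about 0.375 to 0.9 m from the base axis. Payload 3.1 kg.
Tool frame: the origin (TCP) lies on the centre line of the jaws, within the pads' length; the fingertips stand 19 mm ahead of it and the grasp point (between the pads) is the TCP; z points along the fingers, y is the line along which they close (so a half turn about z gives the same grasp; the last joint's range is limited). The gripper opens to 85 mm and grips with 20 to 120 N. Pads are 22 mm wide; open, the fingers measure 114 mm over their backs; the gripper's body (76 mm by 85 mm) begins 54 mm behind the grasp point. The pads swing forward as they close: fully open they stand 13 mm farther back than shut.
Start: joints at [0.947, 0.527, 1.433, -0, 1.181, -0.178], TCP at [0.269, 0.564, 0.25] pointing down, gripper open.
Joint ranges: [-3.08, 3.08], [-0.75, 2.2], [0.22, 2.44], [-1.43, 4.57], [0, 2.65], [-2.85, 2.85]. Speed limits (rad/s): [2.79, 2.79, 3.14, 3.14, 3.14, 3.14].

INTERFACE

Orientations are given as a unit quaternion [x, y, z, w].
In Python, from station import manip gives the robot as it stands.
- The arm moves only by the tool servo_tool, never from a script. Its argument "rows" is a list that holds one entry, the list of rows, each a list of 7 numbers: the turn, a rotation vector about the tool's x, y, z in degrees, then the shift along the tool's x, y, z in m, then the gripper command: -1 is shut, 1 is fully open, values between are in proportion. In form: [[[wx, wy, wz, tx, ty, tz, jaw], ...]]. A call has 1 to 8 rows; each row shifts and turns the commanded pose from where the row before left it, along the tool's axes as they then stand; what a row does not reach is not made up. A row lasts 1/12 s, in which the tool goes at most 41.7 mm and 7.16 degrees, less where a joint would pass 70% of its speed; a pose out of reach is approached as far as the arm can. A call is refused whole if a number of a shift passes 0.0417 or a number of a turn 7.16, either way. A call with a gripper value outside its range is refused whole. The fingers move at their own pace and stop on an object; "squeeze" is the grip in N (left out, the last holds). Time passes only in rows, so rows that do not move let the fingers close. It gives the time, the measured TCP pose, the force, the opening and the grip force at its end, in the units of the state.
- manip.sense(): the state, without advancing time (a new reading comes with each control period).
- manip.snapshot(name): name is "scene" or "top" or "wrist"; returns the picture (400x640x3 uint8, blue, green, red); there is no depth.
- manip.camera_info(name): a dict with "K" (3x3 intrinsics, pixels), "camera_from_world" (4x4, takes a point from world to camera coordinates). Camera axes: x right, y down, z forward; pixel columns grow to the right and rows downward; lengths in m; the calibration is good to about 2 mm. A picture is of the moment at which its call begins: read the wrist's pose just before it. camera_info takes no time and is no camera call; for the wrist camera it gives the pose at the moment of the call.
- manip.sign_off(): hands the job in; it is judged then, once.
The state is a dict: "t": time; "q": joint angles; "qd": joint speeds; "tau": joint torques, N m; "tcp_pos": TCP position; "tool_rot": TCP orientation; "force": force on the tool from outside, world axes, zero at the start; "ft_torque": the same for the moment, N m; "finger_gap": opening from 0.0 (shut) to 1.0 (fully open); "gripper_force": force on a finger pad.
Only numpy, scipy, OpenCV 4.12 (cv2) and the standard library are available. Lean on these libraries where they do the work, as an engineer would, in place of code of your own. Each camera call takes 0.05 s, during which the arm holds its last target. There are 200 camera calls.

## Working session

There is one attempt and no reset: what is moved stays moved. The work goes in short steps, Python scripts to look and compute and a tool call to move; the robot and the scene stay as the last step left them, time stands still between calls to the robot, and variables do not carry over. Pictures are saved under pics/ and viewed, at most 10 in all, crops included, and the job is handed in when it is done.

Besides the shell and the picture viewer there is one more tool, called after ">>>" by a JSON object that holds its "op" and its "data". servo_tool: Moves the arm, as the interface text tells. Its arguments: {"type":"object","properties":{"rows":{"type":"array","items":{"type":"array","items":{"type":"array","items":{"type":"number"}}}},"squeeze":{"type":"number"}},"required":["rows"]}

```bash
mkdir -p pics
python3 - <<'E'
from station import manip
import cv2
s=manip.sense();print(s['t'],s['tcp_pos'],s['tool_rot'],s['force'])
for n in("scene","top"):
    cv2.imwrite(f"pics/{n}0.png",manip.snapshot(n)); c=manip.camera_info(n);print(n,c)
E
```

```text
0.0 [0.26903956 0.56337971 0.24933758] [ 2.21056105e-01  9.75260487e-01 -9.97634232e-04 -4.31237528e-04] [-0.04961796  0.28574496  0.17536702]
scene {'K': array([[397.10416682,   0.        , 317.36033943],
       [  0.        , 397.10416682, 201.33881885],
       [  0.        ,   0.        ,   1.        ]]), 'camera_from_world': array([[ 8.41609510e-01,  5.40086060e-01, -6.93314714e-04,
        -4.51225190e-01],
       [ 4.67388961e-01, -7.28968561e-01, -5.00152373e-01,
        -2.37406168e-01],
       [-2.70630729e-01,  4.20608946e-01, -8.65937135e-01,
         1.36985451e+00],
       [ 0.00000000e+00,  0.00000000e+00,  0.00000000e+00,
         1.00000000e+00]])}
top {'K': array([[492.70856113,   0.        , 323.20305124],
       [  0.        , 492.70856113, 202.22012891],
       [  0.        ,   0.        ,   1.        ]]), 'camera_from_world': array([[-0.02629108, -0.99956384,  0.01345022, -0.02067067],
       [-0.99218464,  0.02445051, -0.12235935,  0.56435719],
       [ 0.12197712, -0.01656206, -0.99239472,  1.31379765],
       [ 0.        ,  0.        ,  0.        ,  1.        ]])}
```

View pics/scene0.png

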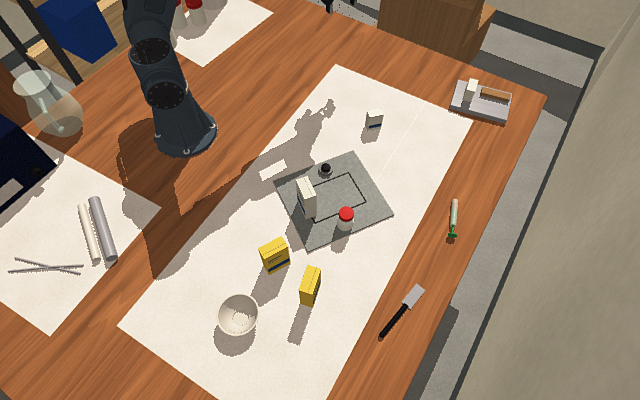

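View pics/top0.png

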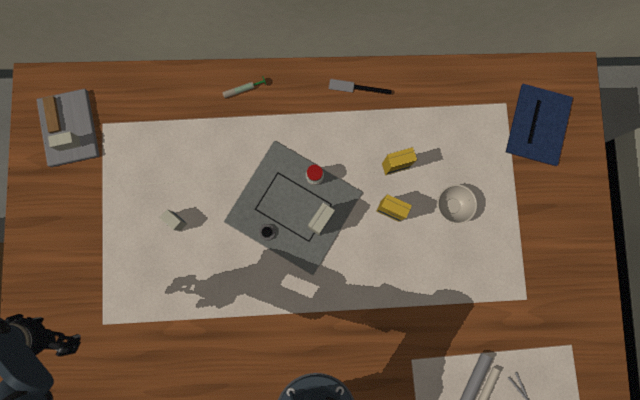

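The candidates are the white carton on the board (top 320,219; scene 306,197), the small white carton (top 174,219) and two yellow cartons (top 400,160 and 394,208). I choose the white one on the board. The key is at top (267,232) and the jar at top (315,173). Next is a close crop to check.

Run:
```python
import cv2, numpy as np
a=cv2.imread("pics/top0.png")[135:280,215:370]; b=cv2.imread("pics/scene0.png")[145:255,265:400]
a=cv2.resize(a,None,fx=4,fy=4,interpolation=cv2.INTER_CUBIC);b=cv2.resize(b,None,fx=5,fy=5,interpolation=cv2.INTER_CUBIC)
cv2.imwrite("pics/c1.png",a);cv2.imwrite("pics/c2.png",b)
```

```text
(no output)
```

View pics/c1.png

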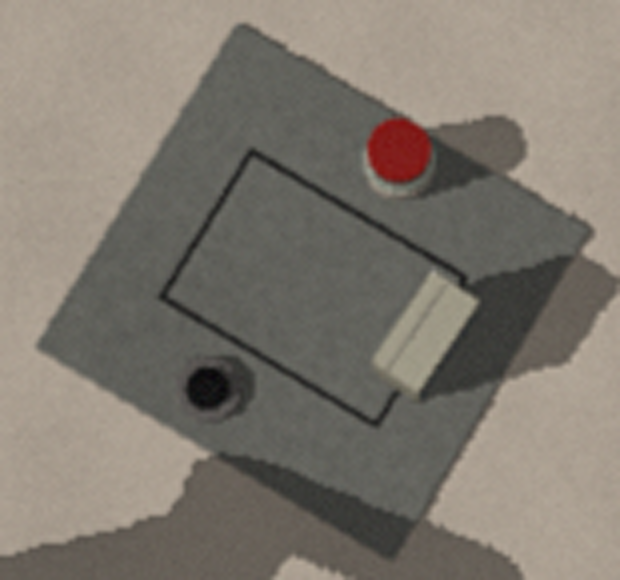

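View pics/c2.png

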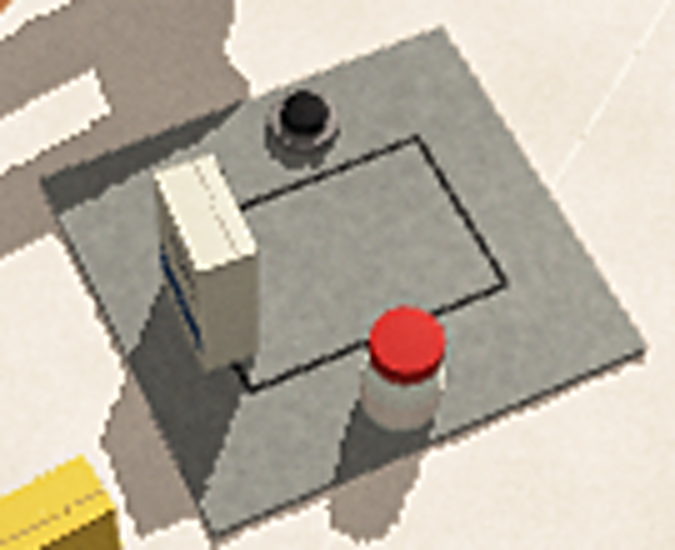

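The crops confirm it: a white carton with a blue band stands astride the rectangle's end, with the key on one side and the jar on the other. Rectangle corners in c1 are at (252,152), (163,298), (377,424) and (466,277). The carton top's corners are at about (435,268), (480,299), (417,397) and (371,362).

```bash
cat > h.py <<'E'
from station import manip
import cv2, numpy as np
def ray(n,uv):
    c=manip.camera_info(n);T=np.linalg.inv(c['camera_from_world'])
    d=T[:3,:3]@np.linalg.solve(c['K'],[*uv,1]);return T[:3,3],d
def onz(n,uv,z):
    o,d=ray(n,uv);return o+d*(z-o[2])/d[2]
def tri(a,b):
    A=[];y=[]
    for o,d in(a,b):
        d=d/np.linalg.norm(d);P=np.eye(3)-np.outer(d,d);A.append(P);y.append(P@o)
    return np.linalg.lstsq(np.vstack(A),np.hstack(y),rcond=None)[0]
t=lambda p:((p[0]+.5)/4-.5+215,(p[1]+.5)/4-.5+135)
s=lambda p:((p[0]+.5)/5-.5+265,(p[1]+.5)/5-.5+145)
E
python3 - <<'E'
from h import *
np.set_printoptions(precision=4,suppress=True)
R=np.array([onz("top",t(p),.008) for p in[(252,152),(163,298),(377,424),(466,277)]]);print(R)
Rs=np.array([onz("scene",s(p),.008) for p in[(505,286),(418,138),(250,388)]]);print("scene R",Rs)
C=R.mean(0);x=(R[0]+R[1]-R[2]-R[3])[:2];x/=np.linalg.norm(x);y=np.array([-x[1],x[0]])
print("frame",C,np.degrees(np.arctan2(x[1],x[0])),"sides",np.linalg.norm(R-np.roll(R,1,0),axis=1))
f=lambda p:np.array([(p-C)[:2]@x,(p-C)[:2]@y])
T=np.array([onz("top",t(p),.128) for p in[(435,268),(480,299),(417,397),(371,362)]])
print("carton top",T,T.mean(0),[f(p) for p in T],f(T.mean(0)),np.linalg.norm(T-np.roll(T,1,0),axis=1))
S=np.array([onz("scene",s(p),.128) for p in[(155,175),(213,155),(257,252),(205,271)]]);print("scene top in frame",[f(p) for p in S],f(S.mean(0)))
k=tri(ray("top",t((208,388))),ray("scene",s((303,112))));print("key",k,f(k))
j=onz("top",t((400,151)),.083);print("jar",j,f(j))
E
```

```text
[[ 0.6538  0.0903  0.008 ]
 [ 0.5522  0.1537  0.008 ]
 [ 0.461   0.0069  0.008 ]
 [ 0.5617 -0.0575  0.008 ]]
scene R [[ 0.6563  0.0877  0.008 ]
 [ 0.5555  0.1535  0.008 ]
 [ 0.5624 -0.0561  0.008 ]]
frame [0.5572 0.0484 0.008 ] 58.09901942089471 sides [0.1741 0.1197 0.1728 0.1196]
carton top [[ 0.5537 -0.034   0.128 ]
 [ 0.5332 -0.062   0.128 ]
 [ 0.4719 -0.0204  0.128 ]
 [ 0.4948  0.0081  0.128 ]] [ 0.5134 -0.0271  0.128 ] [array([-0.0717, -0.0405]), array([-0.1064, -0.0379]), array([-0.1035,  0.036 ]), array([-0.0672,  0.0317])] [-0.0872 -0.0027] [0.0724 0.0348 0.074  0.0366]
scene top in frame [array([-0.1023,  0.0296]), array([-0.0671,  0.0278]), array([-0.072 , -0.0409]), array([-0.103 , -0.0396])] [-0.0861 -0.0058]
key [0.4878 0.1217 0.0232] [0.0256 0.0976]
jar [ 0.6382 -0.0135  0.083 ] [-0.0098 -0.1015]
```

>>> {"op": "servo_tool", "data": {"rows": [[[0, 0, 0, -0.0194, -0.0206, 0, 0], [0, 0, 0, -0.0194, -0.0206, 0, 0], [0, 0, 0, -0.0194, -0.0206, 0, 0], [0, 0, 0, -0.0194, -0.0206, 0, 0], [0, 0, 0, -0.0194, -0.0206, 0, 0], [0, 0, 0, -0.0194, -0.0206, 0, 0], [0, 0, 0, -0.0194, -0.0206, 0, 0], [0, 0, 0, -0.0194, -0.0206, 0, 0]]]}}

```text
t: 0.77
tcp_pos: [0.3383, 0.3469, 0.25]
tool_rot: [0.221, 0.975, -0.0, -0.0]
force: [-0.1, -0.5, 0.7]
finger_gap: 0.498
gripper_force: 0.0
```

>>> {"op": "servo_tool", "data": {"rows": [[[0, 0, 0, -0.0194, -0.0206, 0, 0], [0, 0, 0, -0.0194, -0.0206, 0, 0], [0, 0, 0, -0.0194, -0.0206, 0, 0], [0, 0, 0, -0.0194, -0.0206, 0, 0], [0, 0, 0, -0.0194, -0.0206, 0, 0], [0, 0, 0, -0.0194, -0.0206, 0, 0], [0, 0, 0, -0.0194, -0.0206, 0, 0], [0, 0, 0, -0.0194, -0.0206, 0, 0]]]}}

```text
t: 1.43
tcp_pos: [0.4073, 0.1314, 0.2502]
tool_rot: [0.221, 0.975, -0.0, -0.0]
force: [0.2, 0.5, -0.6]
finger_gap: 0.502
gripper_force: 0.0
```

>>> {"op": "servo_tool", "data": {"rows": [[[0, 0, 0, -0.0194, -0.0206, 0, 0], [0, 0, 0, -0.0194, -0.0206, 0, 0], [0, 0, 0, -0.0194, -0.0206, 0, 0], [0, 0, 0, -0.0194, -0.0206, 0, 0], [0, 0, 0, -0.0194, -0.0206, 0, 0], [0, 0, 0, -0.0194, -0.0206, 0, 0], [0, 0, 0, -0.0194, -0.0206, 0, 0], [0, 0, 0, -0.0194, -0.0206, 0, 0]]]}}

```text
t: 2.1
tcp_pos: [0.4763, -0.0842, 0.25]
tool_rot: [0.221, 0.975, 0.0, -0.0]
force: [0.5, 0.0, -0.6]
finger_gap: 0.498
gripper_force: 0.0
```

>>> {"op": "servo_tool", "data": {"rows": [[[0, 0, 7.1, 0, 0, 0, 0], [0, 0, 7.1, 0, 0, 0, 0], [0, 0, 7.1, 0, 0, 0, 0], [0, 0, 7.1, 0, 0, 0, 0], [0, 0, 7.1, 0, 0, 0, 0], [0, 0, 7.1, 0, 0, 0, 0], [0, 0, 7.1, 0, 0, 0, 0]]]}}

```text
t: 2.68
tcp_pos: [0.4761, -0.0828, 0.25]
tool_rot: [0.613, 0.79, -0.0, -0.0]
force: [0.5, 1.2, 0.1]
finger_gap: 0.498
gripper_force: 0.0
```

>>> {"op": "servo_tool", "data": {"rows": [[[0, 0, 7.1, 0, 0, 0, 0], [0, 0, 7.1, 0, 0, 0, 0], [0, 0, 7.1, 0, 0, 0, 0], [0, 0, 7.1, 0, 0, 0, 0], [0, 0, 7.1, 0, 0, 0, 0], [0, 0, 7.1, 0, 0, 0, 0], [0, 0, 6.4, 0, 0, 0, 0], [0, 0, 0, 0, 0, 0, 0]]]}}

```text
t: 3.35
tcp_pos: [0.4761, -0.0828, 0.25]
tool_rot: [0.884, 0.467, -0.0, -0.0]
force: [-0.4, -0.9, 0.5]
finger_gap: 0.497
gripper_force: 0.0
```

>>> {"op": "servo_tool", "data": {"rows": [[[0, 0, 0, 0, 0, 0.025, 0], [0, 0, 0, 0, 0, 0.025, 0], [0, 0, 0, 0, 0, 0.025, 0], [0, 0, 0, 0, 0, 0.025, 0], [0, 0, 0, 0, 0, 0.02, 0], [0, 0, 0, 0, 0, 0.007, 0], [0, 0, 0, 0, 0, 0, 0]]]}}

```text
t: 3.93
tcp_pos: [0.4752, -0.0825, 0.1217]
tool_rot: [0.884, 0.468, -0.001, -0.002]
force: [-0.8, -0.4, 0.0]
finger_gap: 0.497
gripper_force: 0.0
```

Run:
```python
from station import manip
import cv2,numpy as np
a=manip.snapshot("top")[120:300,210:380];b=manip.snapshot("wrist")
a=cv2.resize(a,(400,424));b=cv2.resize(b,(400,250));b=np.vstack([b,np.zeros((174,400,3),np.uint8)])
cv2.imwrite("pics/p1.png",np.hstack([a,b]))
```

```text
(no output)
```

View pics/p1.png

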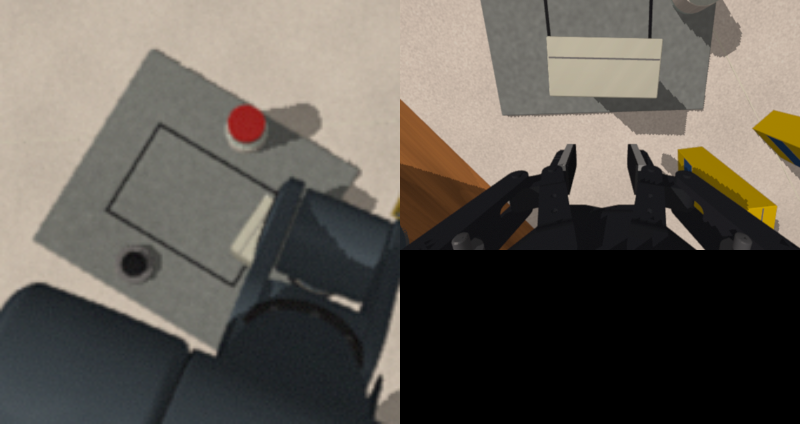

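The wrist view shows the fingers (572–632, mid 602) centred on the carton's face (549–660) and square to it. Pushing forward now, slowly near contact.

>>> {"op": "servo_tool", "data": {"rows": [[[0, 0, 0, 0.01, 0, 0, 0], [0, 0, 0, 0.01, 0, 0, 0], [0, 0, 0, 0.006, 0, 0, 0], [0, 0, 0, 0.004, 0, 0, 0], [0, 0, 0, 0.004, 0, 0, 0], [0, 0, 0, 0.004, 0, 0, 0], [0, 0, 0, 0.004, 0, 0, 0], [0, 0, 0, 0.004, 0, 0, 0]]]}}

```text
t: 4.7
tcp_pos: [0.5024, -0.0446, 0.1233]
tool_rot: [0.884, 0.468, -0.0, -0.0]
force: [0.3, 0.2, 0.8]
finger_gap: 0.5
gripper_force: 0.1
```

>>> {"op": "servo_tool", "data": {"rows": [[[0, 0, 0, 0.004, 0, 0, 0], [0, 0, 0, 0.004, 0, 0, 0], [0, 0, 0, 0.004, 0, 0, 0], [0, 0, 0, 0.004, 0, 0, 0]]]}}

```text
t: 5.03
tcp_pos: [0.5114, -0.0314, 0.1233]
tool_rot: [0.884, 0.468, -0.0, -0.0]
force: [0.8, -0.7, 0.6]
finger_gap: 0.501
gripper_force: 0.0
```

Run:
```python
from station import manip
import cv2,numpy as np
a=manip.snapshot("scene")[130:260,250:400];b=manip.snapshot("wrist")
a=cv2.resize(a,(400,347));b=cv2.resize(b,(400,250));b=np.vstack([b,np.zeros((97,400,3),np.uint8)])
cv2.imwrite("pics/p2.png",np.hstack([a,b]))
```

```text
(no output)
```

View pics/p2.png

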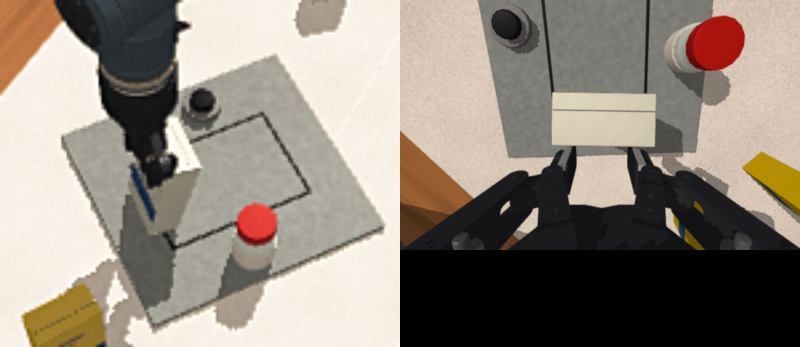

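The carton is at the fingertips and has begun to lean (scene crop, carton top at ~(185,150)). I'll keep pushing slowly.

>>> {"op": "servo_tool", "data": {"rows": [[[0, 0, 0, 0.003, 0, 0, 0], [0, 0, 0, 0.003, 0, 0, 0], [0, 0, 0, 0.003, 0, 0, 0], [0, 0, 0, 0.003, 0, 0, 0], [0, 0, 0, 0.003, 0, 0, 0], [0, 0, 0, 0.003, 0, 0, 0], [0, 0, 0, 0.003, 0, 0, 0], [0, 0, 0, 0.003, 0, 0, 0]]]}}

```text
t: 5.8
tcp_pos: [0.5249, -0.0115, 0.1233]
tool_rot: [0.884, 0.468, 0.0, -0.0]
force: [0.3, 0.2, -0.3]
finger_gap: 0.5
gripper_force: 0.0
```

Run:
```python
from station import manip
import cv2,numpy as np
a=manip.snapshot("scene")[130:260,250:400];b=manip.snapshot("wrist")
a=cv2.resize(a,(400,347));b=cv2.resize(b,(400,250));b=np.vstack([b,np.zeros((97,400,3),np.uint8)])
cv2.imwrite("pics/p3.png",np.hstack([a,b]))
```

```text
(no output)
```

View pics/p3.png

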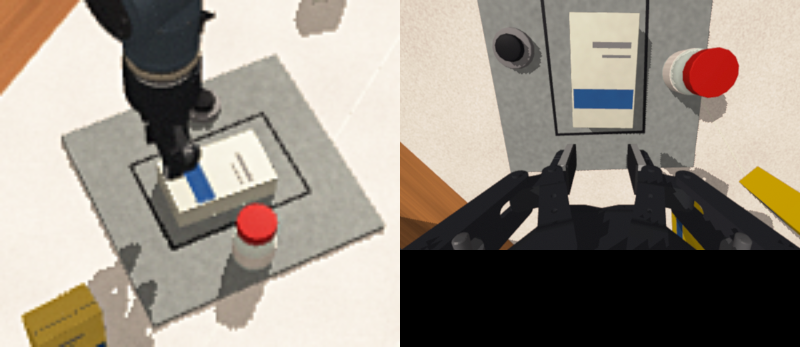

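The carton has fallen onto its broad side (wrist panel corners ~(169,12), (239,14), (232,129), (171,127)). The outline's near edge is at row ~133. Next I measure the margins, using a saturation/brightness mask for the corners.

Run:
```python
from h import *
np.set_printoptions(precision=4,suppress=True)
C=np.array([.5582,.0484]);a=np.radians(58.1);x=np.array([np.cos(a),np.sin(a)]);y=np.array([-x[1],x[0]])
f=lambda p:np.array([(p[:2]-C)@x,(p[:2]-C)@y])
P=[(169,12),(239,14),(232,129),(171,127)]
print("carton",[f(onz("wrist",np.array(p)*1.6,.044)) for p in P])
print("outline near",[f(onz("wrist",np.array(p)*1.6,.008)) for p in[(157,134),(244,131)]])
print("key",onz("wrist",np.array((110,47))*1.6,.0232))
```

```text
carton [array([0.0537, 0.024 ]), array([ 0.0492, -0.0447]), array([-0.0701, -0.0384]), array([-0.0648,  0.0323])]
outline near [array([-0.0858,  0.0592]), array([-0.0863, -0.0607])]
key [0.4898 0.1223 0.0232]
```

>>> {"op": "servo_tool", "data": {"rows": [[[0, 0, 0, -0.01, 0, -0.02, 0], [0, 0, 0, 0, 0, -0.03, -0.5], [0, 0, 0, 0, 0, -0.03, -1], [0, 0, 0, 0, 0, -0.02, -1], [0, 0, 0, 0, 0, 0, -1]]]}}

```text
t: 6.32
tcp_pos: [0.5218, -0.0208, 0.2276]
tool_rot: [0.884, 0.468, 0.003, 0.003]
force: [1.0, -0.4, 0.1]
finger_gap: -0.001
gripper_force: 0.0
```

The carton is inside with at least 13 mm to spare. Now moving over the key at (0.489, 0.122) with the fingers shut.

>>> {"op": "servo_tool", "data": {"rows": [[[0, 0, 0, 0.0166, -0.0179, 0, -1], [0, 0, 0, 0.0166, -0.0179, 0, -1], [0, 0, 0, 0.0166, -0.0179, 0, -1], [0, 0, 0, 0.0166, -0.0179, 0, -1], [0, 0, 0, 0.0166, -0.0179, 0, -1], [0, 0, 0, 0.0166, -0.0179, 0, -1], [0, 0, 0, 0, 0, 0, -1]]]}}

```text
t: 6.9
tcp_pos: [0.484, 0.1258, 0.2224]
tool_rot: [0.883, 0.469, -0.001, -0.001]
force: [1.1, -0.4, -0.1]
finger_gap: -0.001
gripper_force: 0.0
```

>>> {"op": "servo_tool", "data": {"rows": [[[0, 0, 0, 0, 0, 0.03, -1], [0, 0, 0, 0, 0, 0.03, -1], [0, 0, 0, 0, 0, 0.03, -1], [0, 0, 0, 0, 0, 0.03, -1], [0, 0, 0, 0, 0, 0.03, -1], [0, 0, 0, 0, 0, 0.02, -1], [0, 0, 0, 0, 0, 0, -1]]]}}

```text
t: 7.48
tcp_pos: [0.4842, 0.1218, 0.0494]
tool_rot: [0.884, 0.467, -0.003, -0.002]
force: [0.3, 0.2, 1.6]
finger_gap: 0.0
gripper_force: 0.0
```

Run:
```python
from station import manip
import cv2,numpy as np
print(manip.sense()['tcp_pos'])
a=manip.snapshot("scene")[130:260,250:400];b=manip.snapshot("wrist")
a=cv2.resize(a,(400,347));b=cv2.resize(b,(400,250));b=np.vstack([b,np.zeros((97,400,3),np.uint8)])
cv2.imwrite("pics/p4.png",np.hstack([a,b]))
```

```text
[0.48416205 0.12183678 0.04943463]
```

View pics/p4.png

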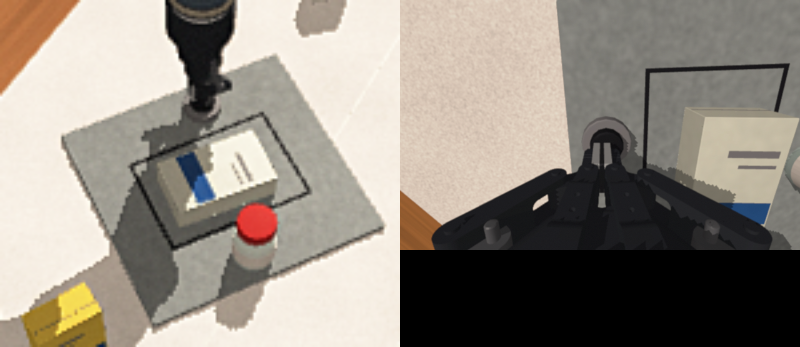

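The fingertips stand over the key (wrist panel ~(605,130)). I'll correct a few mm sideways and press gradually.

>>> {"op": "servo_tool", "data": {"rows": [[[0, 0, 0, 0.003, 0.004, 0, -1], [0, 0, 0, 0, 0, 0.004, -1], [0, 0, 0, 0, 0, 0.004, -1], [0, 0, 0, 0, 0, 0, -1], [0, 0, 0, 0, 0, 0, -1]]]}}

```text
t: 8.0
tcp_pos: [0.493, 0.1229, 0.0462]
tool_rot: [0.884, 0.468, 0.002, 0.001]
force: [1.8, -0.2, 2.7]
finger_gap: -0.001
gripper_force: 1.5
```

>>> {"op": "servo_tool", "data": {"rows": [[[0, 0, 0, 0, 0, 0.003, -1], [0, 0, 0, 0, 0, 0, -1], [0, 0, 0, 0, 0, 0, -1]]]}}

```text
t: 8.25
tcp_pos: [0.493, 0.1229, 0.0431]
tool_rot: [0.884, 0.468, 0.002, 0.001]
force: [2.4, -0.2, 6.1]
finger_gap: 0.004
gripper_force: 3.0
```

>>> {"op": "servo_tool", "data": {"rows": [[[0, 0, 0, 0, 0, 0.002, -1], [0, 0, 0, 0, 0, 0, -1], [0, 0, 0, 0, 0, 0, -1]]]}}

```text
t: 8.5
tcp_pos: [0.493, 0.1229, 0.0428]
tool_rot: [0.884, 0.468, 0.002, 0.001]
force: [-0.3, -0.4, 21.0]
finger_gap: -0.001
gripper_force: 10.4
```

The stop is reached (21 N with no further travel; the force rose through about 5 N over 6 mm before it). Letting go.

>>> {"op": "servo_tool", "data": {"rows": [[[0, 0, 0, 0, 0, 0, -1], [0, 0, 0, 0, 0, -0.005, -1], [0, 0, 0, 0, 0, -0.02, -1], [0, 0, 0, 0, 0, -0.03, -1], [0, 0, 0, 0, 0, -0.03, -1], [0, 0, 0, 0, 0, -0.03, -1], [0, 0, 0, 0, 0, -0.03, -1], [0, 0, 0, 0, 0, 0, -1]]]}}

```text
t: 9.17
tcp_pos: [0.4934, 0.1232, 0.1899]
tool_rot: [0.884, 0.468, 0.004, 0.002]
force: [0.9, 0.2, -0.4]
finger_gap: -0.001
gripper_force: 0.0
```

>>> {"op": "servo_tool", "data": {"rows": [[[0, 0, 0, -0.02, -0.01, 0, -1], [0, 0, 0, -0.02, -0.01, 0, -1], [0, 0, 0, 0, 0, 0, -1], [0, 0, 0, 0, 0, 0, -1], [0, 0, 0, 0, 0, 0, -1]]]}}

```text
t: 9.58
tcp_pos: [0.4524, 0.1012, 0.1849]
tool_rot: [0.884, 0.467, -0.0, -0.0]
force: [0.3, 0.1, -0.0]
finger_gap: -0.0
gripper_force: 0.0
```

Run:
```python
from station import manip
import cv2,numpy as np
b=manip.snapshot("wrist")
cv2.imwrite("pics/p5.png",b)
```

```text
(no output)
```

View pics/p5.png

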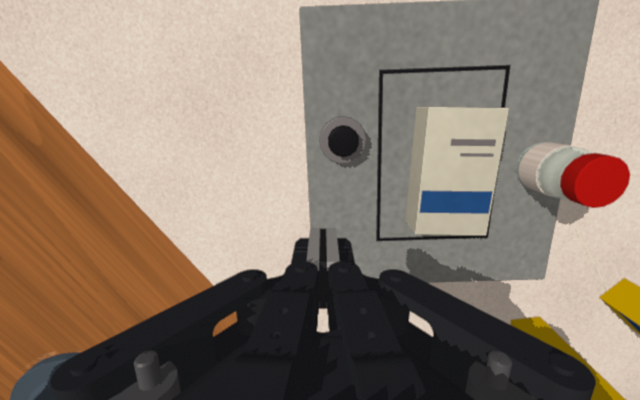

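The picture shows the carton lying flat inside the outline (380–508, 68–240), the key up at (343,140), the jar in place and the arm clear.

```bash
python3 -c "
from station import manip
print(manip.sign_off())"
```

```text
the job is handed in; nothing more can be done
None
```

I tipped the carton onto its broad side inside the rectangle (about 13 mm margin), pressed the key to its stop and released it with the arm clear, and handed the job in at about 10 s; no verdict came back.

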